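Set out the measuring cups by size beside the kettle

TASK

Line the four steel measuring cups up on the board in order of size, one centred on each cork pad, the biggest on the pad nearest the kettle and the smallest on the pad farthest from it, with every handle pointing straight out over the front edge of the board (the robot's side). The deep coffee scoop belongs inside the biggest cup, standing on its floor with its handle turned towards the kettle so that the two handles are clear of each other. Leave everything upright and let go of, and do not shift the kettle.

Things in the scene. Friction and masses are not known exactly. Their poses are not given: they have to be found in the camera images.
- cup_1: the biggest of four open round steel measuring cups: outside diameter 68, straight sides, height 44, wall 3, floor 4 mm. Flat level bar handle 14 wide, 4 thick, middle 4 mm below the rim, along its -x to 93 mm from the axis. Origin: centre of underside, z up. Starts upright on the worktop (z = 0), handle towards the robot within 0.6 rad.
- cup_2: the second biggest of four open round steel measuring cups: outside diameter 58, straight sides, height 38, wall 3, floor 4 mm. Flat level bar handle 14 wide, 4 thick, middle 4 mm below the rim, along its -x to 88 mm from the axis. Origin: centre of underside, z up. Starts upright on the worktop (z = 0), handle towards the robot within 0.6 rad.
- cup_3: the third biggest of four open round steel measuring cups: outside diameter 48, straight sides, height 33, wall 3, floor 4 mm. Flat level bar handle 14 wide, 4 thick, middle 4 mm below the rim, along its -x to 83 mm from the axis. Origin: centre of underside, z up. Starts upright on the worktop (z = 0), handle towards the robot within 0.6 rad.
- cup_4: the smallest of four open round steel measuring cups: outside diameter 38, straight sides, height 28, wall 3, floor 4 mm. Flat level bar handle 14 wide, 4 thick, middle 4 mm below the rim, along its -x to 78 mm from the axis. Origin: centre of underside, z up. Starts upright on the worktop (z = 0), handle towards the robot within 0.6 rad.
- scoop: deep steel coffee scoop, taller than wide: outside diameter 40, straight sides, height 64, wall 3 mm; bar handle like the cups', along its -x to 89 mm from the axis. Origin: centre of underside, z up. Starts on the worktop among the cups, handle towards the robot within 0.6 rad. Fits inside the biggest cup with 11 mm to spare all round and then stands 24 mm above its rim.
- mark_1: cork pad 1 of four from the left (+y) as the robot sees them, 105 mm apart: diameter 80, 3 mm thick, on a fixed wooden board 415 x 100 x 18 mm high. Origin: centre of the pad's underside; its upper face is 3 mm higher, 21 mm above the worktop. y runs along the row to the left, -x points to the board's front edge (robot side).
- mark_2: cork pad 2 of four from the left (+y) as the robot sees them, 105 mm apart: diameter 80, 3 mm thick, on a fixed wooden board 415 x 100 x 18 mm high. Origin: centre of the pad's underside; its upper face is 3 mm higher, 21 mm above the worktop. y runs along the row to the left, -x points to the board's front edge (robot side).
- mark_3: cork pad 3 of four from the left (+y) as the robot sees them, 105 mm apart: diameter 80, 3 mm thick, on a fixed wooden board 415 x 100 x 18 mm high. Origin: centre of the pad's underside; its upper face is 3 mm higher, 21 mm above the worktop. y runs along the row to the left, -x points to the board's front edge (robot side).
- mark_4: cork pad 4 of four from the left (+y) as the robot sees them, 105 mm apart: diameter 80, 3 mm thick, on a fixed wooden board 415 x 100 x 18 mm high. Origin: centre of the pad's underside; its upper face is 3 mm higher, 21 mm above the worktop. y runs along the row to the left, -x points to the board's front edge (robot side).
- kettle: steel kettle with a black base and black handle, diameter 158 mm, 198 mm high, standing beyond one end of the board: on the left (+y) or right (-y), a utensil crock being at the other end. Origin: centre of the underside. It stays where it is.
There are look-alikes about, which are no part of the job. Leave any yellow look-alike of the cup_4 alone. Several things have the shape of the kettle; the one meant has the colours described above.

How it is judged:
By the outcome, as a careful person would: the job done as asked, in the order asked, and still so for the second after the job is handed in, with the robot touching nothing.
It also fails if it takes over 131 s, if anything falls off the work surface, if the arm or the gripper's body presses on something with over 40 N, if the wrist force passes 120 N, or if a joint passes its speed limit or range.

ROBOT

A 6-joint arm with a two-finger parallel gripper is mounted at the origin on the work surface. World frame = base frame: x ahead of the robot, y to its left, z up, the work surface at z = 0. Lengths are in m, angles in degrees, forces in N, time in s.
With the tool pointing down it reaches from about 0.3 to 0.875 m from the base axis. Payload 6.4 kg.
Tool frame: the origin (TCP) lies midway between the tips of the shut fingers; the grasp point (between the pads) lies 19 mm behind it; z points along the fingers, y is the line along which they close (so a half turn about z gives the same grasp; the last joint's range is limited). The gripper opens to 85 mm and grips with 20 to 120 N. Pads are 22 mm wide; open, the fingers measure 114 mm over their backs; the gripper's body (76 mm by 85 mm) begins 54 mm behind the grasp point. The pads swing forward as they close: fully open they stand 13 mm farther back than shut.
Start: joints at [-79.028, 10.359, 92.074, -0, 77.567, -11.82], TCP at [0.223, -0.53, 0.231] pointing down, gripper open.
Joint ranges: [-171.53, 171.53], [-51.25, 118.39], [17.06, 147.69], [-65.23, 245.23], [0, 150.52], [-178.68, 178.68]. Speed limits (degrees/s): [147.25, 147.25, 172.46, 180, 180, 180].

INTERFACE

Orientations are given as a 3x3 rotation matrix whose columns are the frame's x, y, z axes.
In Python, from workcell import manip, vision, models gives the robot as it stands. The module is installed in compiled form; this text tells all that it offers.
- The arm moves only by the shell command python3 -m jog 'ROWS'. ROWS is a JSON object whose one key "commands" holds a list of rows, each an object with "claw": the opening, from -1 (shut) to 1 (fully open); "xyz": the shift along the tool's x, y, z in units of 25 mm (1.0 is 25 mm), a list of three; "spin": the turn about the tool's z in units of 10 degrees (1.0 is 10 degrees). In form: {"commands": [{"claw": claw, "xyz": [dx, dy, dz], "spin": spin}, ...]}. A call has exactly 10 rows; each row is the pose to reach, as a shift and turn from the pose commanded when the call began, along the tool's axes at that moment; what a row does not reach only later rows make up. A row lasts 1/8 s, in which the tool goes at most 62.5 mm and 10.7 degrees, less where a joint would pass 70% of its speed; a pose out of reach is approached as far as the arm can. A call with a gripper value outside its range is refused whole. The fingers move at their own pace and stop on an object; the grip force is fixed at half the most. Time passes only in rows, so rows that repeat a pose let the fingers close, or fill a call up. It gives the time, the measured TCP pose, the force, the opening and the grip force at its end, in the units of the state.
- manip.observe(): the state, without advancing time (a new reading comes with each control period).
- vision.capture(name): name is "side" or "top"; returns a dict with "frame" (420x560x3 uint8, blue, green, red), "z_map" (420x560 float32, m along the optical axis (not along the pixel's ray), 0 where there is no reading), "fx", "fy", "cx", "cy" (pixels), "k1" (the pictures are not rectified: a ray, as slopes to the right and down, at radius r is drawn at 1 + k1 r^2 times it, then the intrinsics apply), "position" and "attitude" of the camera in the world. Camera axes: x right, y down, z forward; pixel columns grow to the right and rows downward; lengths in m; the calibration is good to about 2 mm. A picture is of the moment at which its call begins.
- manip.hand_in(): hands the job in; it is judged then, once.
Trained networks look in a picture, given as the dict that the camera call returned (one of the last four; its "shot" number tells which), for a name from the list of things; names that differ only in an ending like _2 or _b are one class to them, and where a whole thing is asked for, a point or a joint stands for the part that bears it (a point fixed in the world has none). Each returns a list of dicts, best first, with "confidence" (0 to 1); they miss things now and then, are a little off and sometimes report something else, mostly with a low value. They report only what shows in the picture. A call takes as long as a camera call. They do not tell look-alikes from the thing itself.
- models.trace(picture, thing): "pixels" (420x560 bool, what is visible of it) and "bbox" ([centre column, centre row, width, height] in pixels, round what is visible of it).
The state is a dict: "t": time; "joint_positions": joint angles; "qvel": joint speeds; "tau": joint torques, N m; "tool_pos": TCP position; "tool_rot": TCP orientation; "ft_force": force on the tool from outside, world axes, zero at the start; "wrist_torque": the same for the moment, N m; "width": finger opening in m; "gripper_force": force on a finger pad.
Only numpy, scipy, OpenCV 4.12 (cv2) and the standard library are available. Lean on these libraries where they do the work, as an engineer would, in place of code of your own. Each camera call takes 0.05 s, during which the arm holds its last target. There are 200 camera calls.

## Working session

There is one attempt and no reset: what is moved stays moved. The work goes in short steps, Python scripts to look and compute and a shell command to move; the robot and the scene stay as the last step left them, time stands still between calls to the robot, and variables do not carry over. Pictures are saved under pics/ and viewed, at most 14 in all, crops included, and the job is handed in when it is done.

```bash
mkdir -p pics
python3 - <<'E'
from workcell import manip,vision,models
import cv2
s=manip.observe();print({k:s[k] for k in('t','tool_pos','tool_rot','width')})
for n in('top','side'):
    p=vision.capture(n);cv2.imwrite(f'pics/{n}0.png',p['frame'])
    print(n,{k:p[k] for k in p if k not in('frame','z_map')})
E
```

```text
{'t': 0.0, 'tool_pos': array([ 0.22264126, -0.52954257,  0.23037728]), 'tool_rot': array([[ 9.21923494e-01,  3.87371849e-01, -3.49290459e-04],
       [ 3.87371855e-01, -9.21921959e-01,  1.71704915e-03],
       [ 3.43117961e-04, -1.71829325e-03, -9.99998465e-01]]), 'width': 0.08575174718922451}
top {'fx': 543.0036719944177, 'fy': 543.0036719944177, 'cx': 283.2702688868788, 'cy': 202.3171021244791, 'k1': -0.10074534842862912, 'position': array([0.17711214, 0.0280917 , 1.46309127]), 'attitude': array([[-0.0277437 , -0.98392524,  0.17641261],
       [-0.99960744,  0.02661872, -0.00874075],
       [ 0.00390437, -0.17658586, -0.9842775 ]]), 'shot': 1}
side {'fx': 484.08654955531244, 'fy': 484.08654955531244, 'cx': 274.98430472359945, 'cy': 217.1579336934298, 'k1': -0.038655562770588056, 'position': array([0.25052765, 0.93582432, 1.07659511]), 'attitude': array([[-0.97831598, -0.14837429,  0.14450923],
       [-0.20697558,  0.72622527, -0.65555927],
       [-0.00767812, -0.67125399, -0.74118764]]), 'shot': 2}
```

View pics/top0.png

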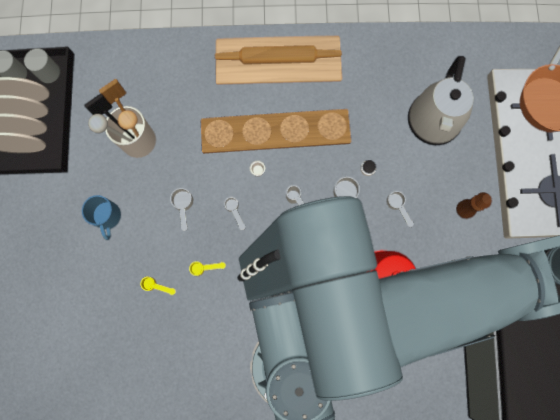

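View pics/side0.png

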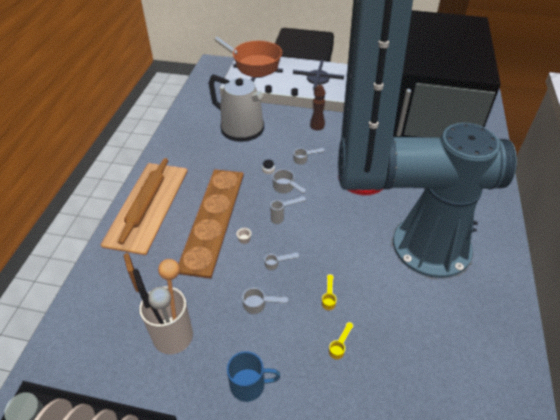

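Top view: the kettle is on the right (-y) at about (440,108), with the crock at the left. The pads run from (218,134) to (332,125). The cups and scoop lie in a row from (181,198) to (397,200), and the tall one in the side view at (277,211) is the scoop. So cup_1 goes to mark_4 and cup_4 to mark_1.

I'll fit the outlines in both views.

```bash
cat > h.py <<'E'
import numpy as np, cv2
from scipy.optimize import minimize
from workcell import manip,vision,models
DIM={'cup_1':(68,44,93),'cup_2':(58,38,88),'cup_3':(48,33,83),'cup_4':(38,28,78),'scoop':(40,64,89)}
def K(p): return np.array([[p['fx'],0,p['cx']],[0,p['fy'],p['cy']],[0,0,1.]]),np.array([p['k1'],0,0,0,0.])
def proj(p,P):
    R=np.asarray(p['attitude']).T;k,d=K(p)
    return cv2.projectPoints(np.asarray(P,float).reshape(-1,3),cv2.Rodrigues(R)[0],-R@np.asarray(p['position']),k,d)[0][:,0]
def cloud(p,mask):
    v,u=np.nonzero(mask&(p['z_map']>0));k,d=K(p)
    n=cv2.undistortPoints(np.stack([u,v],1).astype(float)[:,None],k,d)[:,0]
    z=p['z_map'][v,u][:,None]
    return (np.hstack([n,np.ones_like(z)])*z)@np.asarray(p['attitude']).T+p['position']
def onplane(p,uv,h):
    k,d=K(p);n=cv2.undistortPoints(np.array(uv,float).reshape(-1,1,2),k,d)[:,0]
    r=np.c_[n,np.ones(len(n))]@np.asarray(p['attitude']).T
    return p['position']+r*((h-p['position'][2])/r[:,2])[:,None]
a=np.linspace(0,2*np.pi,48,endpoint=False)
def shape(name,x,y,yaw,z):
    D,H,L=[q/1000 for q in DIM[name]]
    c=lambda h:np.c_[x+D/2*np.cos(a),y+D/2*np.sin(a),np.full(48,z+h)]
    cs,sn=np.cos(yaw),np.sin(yaw)
    b=np.array([[-X,Y,H-Z] for X in(D/2-.003,L) for Y in(-.007,.007) for Z in(.002,.006)])
    b=np.c_[x+cs*b[:,0]-sn*b[:,1],y+sn*b[:,0]+cs*b[:,1],z+b[:,2]]
    return np.r_[c(0),c(H)],b
S=4
def render(p,name,q,z,box):
    u0,v0,w,h=box;m=np.zeros((h*S,w*S),np.uint8)
    for g in shape(name,*q,z):
        uv=(proj(p,g)-[u0-.5,v0-.5])*S-.5
        cv2.fillConvexPoly(m,np.round(cv2.convexHull(uv.astype(np.float32))*16).astype(np.int32),255,shift=4)
    return cv2.resize(m,(w,h),interpolation=cv2.INTER_AREA)/255.
def fit(views,name,q0,z=0.):
    """views: [(picture,mask)]; returns q, 1-IoU"""
    bx=[]
    for p,m in views:
        v,u=np.nonzero(m);bx.append((u.min()-12,v.min()-12,np.ptp(u)+25,np.ptp(v)+25))
    def cost(q):
        t=0
        for (p,m),b in zip(views,bx):
            r=render(p,name,q,z,b);mm=np.pad(m,40)[b[1]+40:b[1]+b[3]+40,b[0]+40:b[0]+b[2]+40].astype(float)
            t+=np.abs(r-mm).sum()/mm.sum()
        return t/len(views)
    best=None
    for dy in(-.3,0,.3):
        q=np.array(q0)+[0,0,dy]
        r=minimize(cost,q,method='Nelder-Mead',options=dict(initial_simplex=[q,q+[.01,0,0],q+[0,.01,0],q+[0,0,.2]],xatol=1e-4,fatol=1e-4))
        if best is None or r.fun<best.fun:best=r
    return best.x,best.fun
E
python3 - <<'E'
from h import *
t=vision.capture('top');s=vision.capture('side')
for n in('cup_1','scoop','mark_1','kettle'):
    for p,l in((t,'top'),(s,'side')):
        for r in models.trace(p,n):
            c=cloud(p,r['pixels'])
            print(n,l,round(r['confidence'],2),np.round(r['bbox']),r['pixels'].sum(),np.round(np.median(c,0),3),'z',np.round(np.percentile(c[:,2],[5,95]),3))
E
```

```text
cup_1 top 0.98 [181. 209.  28.  44.] 572 [0.444 0.289 0.009] z [-0.002  0.039]
cup_1 top 0.88 [401. 210.  31.  35.] 422 [ 0.426 -0.3    0.021] z [-0.001  0.035]
cup_1 top 0.85 [159. 285.  32.  14.] 314 [0.22  0.368 0.021] z [-0.001  0.03 ]
cup_1 top 0.75 [346. 188.  24.  23.] 463 [ 0.474 -0.159  0.006] z [-0.002  0.045]
cup_1 top 0.6 [235. 214.  19.  31.] 289 [0.424 0.148 0.022] z [-0.002  0.03 ]
cup_1 top 0.57 [207. 268.  38.  16.] 314 [0.266 0.235 0.021] z [-0.003  0.029]
cup_1 side 0.76 [289. 182.  26.  24.] 449 [ 0.463 -0.142  0.026] z [0.002 0.043]
cup_1 side 0.73 [265. 301.  41.  22.] 563 [0.445 0.287 0.02 ] z [0.    0.037]
cup_1 side 0.72 [282. 264.  37.  18.] 320 [0.428 0.149 0.021] z [-0.001  0.028]
cup_1 side 0.68 [328. 293.  16.  34.] 277 [0.267 0.241 0.021] z [0.001 0.028]
cup_1 side 0.67 [310. 158.  26.  17.] 261 [ 0.428 -0.299  0.022] z [0.001 0.033]
cup_1 side 0.64 [338. 340.  25.  40.] 385 [0.221 0.37  0.023] z [0.002 0.029]
scoop top 0.8 [295. 198.  18.  18.] 245 [ 0.455 -0.013  0.033] z [0.    0.065]
scoop side 0.57 [288. 212.  35.  25.] 322 [0.45  0.002 0.045] z [0
[... 359 characters left out ...]
4.  20.] 357 [ 0.644 -0.122  0.019] z [0.015 0.023]
mark_1 side 0.78 [207. 230.  25.  22.] 452 [0.637 0.089 0.02 ] z [0.016 0.023]
mark_1 side 0.73 [198. 260.  27.  25.] 532 [0.632 0.192 0.019] z [0.016 0.023]
mark_1 side 0.69 [218. 205.  26.  17.] 391 [ 0.64  -0.017  0.02 ] z [0.016 0.023]
kettle top 0.95 [396. 264.  42.  33.] 750 [ 0.255 -0.236  0.175] z [0.119 0.182]
kettle top 0.79 [441. 101.  73.  90.] 3511 [ 0.648 -0.401  0.159] z [0.02  0.186]
kettle side 0.74 [207. 230.  26.  21.] 435 [0.637 0.089 0.02 ] z [0.016 0.023]
kettle side 0.66 [236. 111.  58.  69.] 2605 [ 0.658 -0.374  0.114] z [0.014 0.18 ]
kettle side 0.53 [366. 192.  36.   4.] 161 [ 0.213 -0.166  0.007] z [-0.001  0.27 ]
```

Run:
```python
from h import *
t=vision.capture('top');s=vision.capture('side')
T=models.trace(t,'cup_1');Sd=models.trace(s,'cup_1')
def near(L,p,xy):
    d=[(np.hypot(*(np.median(cloud(p,r['pixels']),0)[:2]-xy)),i) for i,r in enumerate(L)]
    i=min(d)[1];return L[i]['pixels']
for xy in((.444,.289),(.426,.149),(.426,-.3),(.47,-.15)):
    mt,ms=near(T,t,xy),near(Sd,s,xy)
    for n in('cup_1','cup_2','cup_3','cup_4'):
        q,c=fit([(t,mt),(s,ms)],n,(xy[0]+.02,xy[1],0));print(xy,n,np.round(q,4),round(c,3))
    n={.289:'cup_2',.149:'cup_4',-.3:'cup_3',-.15:'cup_1'}[xy[1]]
    for v in((t,mt),(s,ms)): q,c=fit([v],n,(xy[0]+.02,xy[1],0));print('   single',n,np.round(q,4),round(c,3))
sc=models.trace(t,'scoop')[0]['pixels'];ss=models.trace(s,'scoop')[0]['pixels']
for v in([(t,sc),(s,ss)],[(t,sc)],[(s,ss)]): q,c=fit(v,'scoop',(.46,0,0));print('scoop',np.round(q,4),round(c,3))
P=[]
for p in(t,s):
    c=[]
    for r in models.trace(p,'mark_1'):
        v,u=np.nonzero(r['pixels']);w=onplane(p,np.c_[u,v],.021);c.append(np.r_[w.mean(0)[:2],np.ptp(w,0)[:2]])
    c=np.array(c);c=c[np.argsort(-c[:,1])];P.append(c);print(np.round(c,4))
```

```text
(0.444, 0.289) cup_1 [0.4456 0.29   0.1082] 0.451
(0.444, 0.289) cup_2 [0.4514 0.2914 0.1063] 0.122
(0.444, 0.289) cup_3 [0.4526 0.2912 0.1131] 0.218
(0.444, 0.289) cup_4 [0.4591 0.2903 0.088 ] 0.452
   single cup_2 [0.452  0.2908 0.118 ] 0.063
   single cup_2 [0.4498 0.2926 0.098 ] 0.124
(0.426, 0.149) cup_1 [0.422  0.151  0.4202] 1.712
(0.426, 0.149) cup_2 [0.4266 0.154  0.4414] 1.129
(0.426, 0.149) cup_3 [0.4304 0.1592 0.4962] 0.622
(0.426, 0.149) cup_4 [0.4359 0.1582 0.4343] 0.201
   single cup_4 [0.4367 0.1568 0.4242] 0.223
   single cup_4 [0.4358 0.158  0.3855] 0.121
(0.426, -0.3) cup_1 [ 0.4235 -0.2924  0.4147] 0.921
(0.426, -0.3) cup_2 [ 0.4289 -0.2907  0.4332] 0.485
(0.426, -0.3) cup_3 [ 0.4335 -0.2898  0.4385] 0.139
(0.426, -0.3) cup_4 [ 0.4351 -0.2905  0.4647] 0.246
   single cup_3 [ 0.4343 -0.2903  0.4369] 0.074
   single cup_3 [ 0.4331 -0.2872  0.4542] 0.16
(0.47, -0.15) cup_1 [ 0.4649 -0.1543 -0.008 ] 0.374
(0.47, -0.15) cup_2 [ 0.4711 -0.157  -0.5433] 0.312
(0.47, -0.15) cup_3 [ 0.4758 -0.1542 -0.4256] 0.456
(0.47, -0.15) cup_4 [ 0.4709 -0.1425  1.4431] 0.603
   single cup_1 [ 0.4648 -0.1557 -0.1135] 0.42
   single cup_1 [ 0.4649 -0.1519 -0.6041] 0.049
scoop [ 0.4548 -0.0114  0.4973] 0.293
scoop [ 0.4548 -0.0116  0.4094] 0.387
scoop [ 0.4541 -0.0083  0.5481] 0.179
[[ 0.6346  0.1894  0.0784  0.0751]
 [ 0.6383  0.0841  0.0814  0.0805]
 [ 0.6435 -0.0209  0.0759  0.078 ]
 [ 0.6477 -0.125   0.076   0.0784]]
[[ 0.6313  0.1932  0.077   0.0785]
 [ 0.6339  0.0878  0.0798  0.0836]
 [ 0.6391 -0.0149  0.0789  0.0797]
 [ 0.6436 -0.12    0.0784  0.0809]]
```

```bash
cat > go.py <<'E'
import sys,numpy as np
from workcell import manip
def main(*a):
    s=manip.observe();R=s['tool_rot'];p=s['tool_pos'];f=np.degrees(np.arctan2(R[1,0],R[0,0]))
    print('t',round(s['t'],2),'pos',np.round(p,4),'phi',round(f,2),'w',round(s['width'],4),'F',np.round(s['ft_force'],1),'grip',round(float(np.max(s['gripper_force'])),1))
    for x,y,z,phi in np.array(a,float).reshape(-1,4):
        print((x,y,z,phi),'->',np.round(R.T@([x,y,z]-p)/.025,2),'spin',round((f-phi)/10,2))
main(*sys.argv[1:])
E
python3 go.py .4337 -.289 .12 25.2 .4337 -.289 .005 25.2
```

```text
t 1.0 pos [ 0.2228 -0.5301  0.2313] phi 22.79 w 0.0852 F [0.  0.6 0.4] grip 0.0
(np.float64(0.4337), np.float64(-0.289), np.float64(0.12), np.float64(25.2)) -> [11.51 -5.62  4.45] spin -0.24
(np.float64(0.4337), np.float64(-0.289), np.float64(0.005), np.float64(25.2)) -> [11.51 -5.62  9.05] spin -0.24
```

```bash
python3 -m jog '{"commands":[{"claw":1,"xyz":[2.3,-1.12,0],"spin":-0.24},{"claw":1,"xyz":[4.6,-2.25,0],"spin":-0.24},{"claw":1,"xyz":[6.9,-3.4,0.5],"spin":-0.24},{"claw":1,"xyz":[9.2,-4.5,1.5],"spin":-0.24},{"claw":1,"xyz":[11,-5.4,3],"spin":-0.24},{"claw":1,"xyz":[11.51,-5.62,4.45],"spin":-0.24},{"claw":1,"xyz":[11.51,-5.62,4.45],"spin":-0.24},{"claw":1,"xyz":[11.51,-5.62,4.45],"spin":-0.24},{"claw":1,"xyz":[11.51,-5.62,4.45],"spin":-0.24},{"claw":1,"xyz":[11.51,-5.62,4.45],"spin":-0.24}]}'
python3 go.py .4337 -.289 .005 25.2
python3 - <<'E'
from h import *
for n in('top','side'):
    p=vision.capture(n);cv2.imwrite(f'pics/{n}1.png',p['frame'])
t=vision.capture('top');s=vision.capture('side')
T=models.trace(t,'cup_1');Sd=models.trace(s,'cup_1')
def near(L,p,xy):
    d=[(np.hypot(*(np.median(cloud(p,r['pixels']),0)[:2]-xy)),i) for i,r in enumerate(L)]
    i=min(d)[1];print(min(d),L[i]['pixels'].sum());return L[i]['pixels']
mt,ms=near(T,t,(.47,-.15)),near(Sd,s,(.47,-.15))
for v in ([(t,mt),(s,ms)],[(t,mt)],[(s,ms)]): q,c=fit(v,'cup_1',(.465,-.153,-.5));print('cup_1',np.round(q,4),round(c,3))
a,b=models.trace(t,'scoop'),models.trace(s,'scoop');print([(r['bbox'],r['confidence']) for r in a+b])
for v in([(t,a[0]['pixels']),(s,b[0]['pixels'])],[(t,a[0]['pixels'])],[(s,b[0]['pixels'])]): q,c=fit(v,'scoop',(.455,-.01,.4));print('scoop',np.round(q,4),round(c,3))
E
```

```text
t: 2.25
tool_pos: [0.4338, -0.2906, 0.1215]
tool_rot: [[0.906, 0.424, 0.002], [0.424, -0.906, -0.002], [0.001, 0.003, -1.0]]
ft_force: [-0.5, -0.0, 0.2]
width: 0.0854
gripper_force: 0.0
t 2.25 pos [ 0.4338 -0.2906  0.1215] phi 25.11 w 0.0854 F [-0.5 -0.   0.2] grip 0.0
(np.float64(0.4337), np.float64(-0.289), np.float64(0.005), np.float64(25.2)) -> [ 0.02 -0.07  4.66] spin -0.01
(np.float64(0.00816796846069682), 0) 595
(np.float64(0.01462493475024384), 1) 527
cup_1 [ 0.4642 -0.1537 -0.5934] 0.133
cup_1 [ 0.464  -0.157  -0.6112] 0.159
cup_1 [ 0.4649 -0.1521 -0.6073] 0.051
[([299.0, 203.1, 30.2, 37.1], 0.59), ([287.9, 211.4, 39.6, 27.1], 0.81), ([217.4, 203.4, 25.8, 16.1], 0.62), ([309.3, 158.6, 30.0, 17.6], 0.34)]
scoop [ 0.4553 -0.0108  0.553 ] 0.133
scoop [ 0.4552 -0.0113  0.5619] 0.098
scoop [ 0.4548 -0.0083  0.5467] 0.089
```

View pics/side1.png

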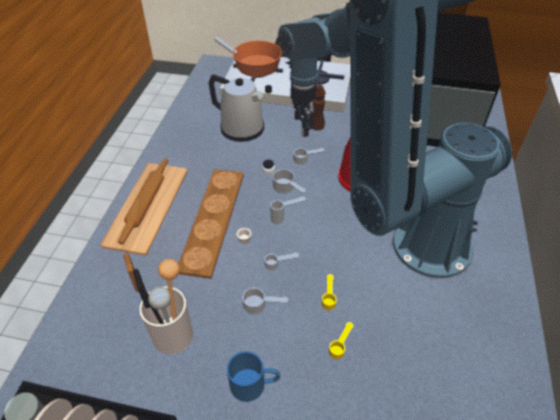

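The side view shows the gripper at about (305,115), directly above cup_3 at (300,157). The forearm is well clear of the red kettle. I'll descend and grip.

```bash
python3 -m jog '{"commands":[{"claw":1,"xyz":[0,-0.05,1.5],"spin":0},{"claw":1,"xyz":[0,-0.05,3],"spin":0},{"claw":1,"xyz":[0,-0.05,4.2],"spin":0},{"claw":1,"xyz":[0,-0.05,4.62],"spin":0},{"claw":-1,"xyz":[0,-0.05,4.62],"spin":0},{"claw":-1,"xyz":[0,-0.05,4.62],"spin":0},{"claw":-1,"xyz":[0,-0.05,4.62],"spin":0},{"claw":-1,"xyz":[0,-0.05,4.62],"spin":0},{"claw":-1,"xyz":[0,-0.05,4.62],"spin":0},{"claw":-1,"xyz":[0,-0.05,4.62],"spin":0}]}'
python3 go.py .4337 -.289 .15 25.2 .6369 .0867 .15 2.3 .6369 .0867 .03 2.3
```

```text
t: 3.9
tool_pos: [0.434, -0.2889, 0.0064]
tool_rot: [[0.905, 0.426, 0.002], [0.426, -0.905, -0.002], [0.001, 0.003, -1.0]]
ft_force: [-1.6, 1.5, 5.8]
width: 0.0468
gripper_force: 61.6
t 3.9 pos [ 0.434  -0.2889  0.0064] phi 25.2 w 0.0468 F [-1.6  1.5  5.8] grip 61.6
(np.float64(0.4337), np.float64(-0.289), np.float64(0.15), np.float64(25.2)) -> [-0.01  0.01 -5.74] spin -0.0
(np.float64(0.6369), np.float64(0.0867), np.float64(0.15), np.float64(2.3)) -> [ 13.74 -10.12  -5.76] spin 2.29
(np.float64(0.6369), np.float64(0.0867), np.float64(0.03), np.float64(2.3)) -> [ 13.74 -10.14  -0.96] spin 2.29
```

```bash
python3 -m jog '{"commands":[{"claw":-1,"xyz":[0,0,-2],"spin":0},{"claw":-1,"xyz":[0.3,-0.2,-4.2],"spin":0},{"claw":-1,"xyz":[1.8,-1.3,-5.5],"spin":0.4},{"claw":-1,"xyz":[3.7,-2.7,-5.75],"spin":0.8},{"claw":-1,"xyz":[5.6,-4.1,-5.75],"spin":1.2},{"claw":-1,"xyz":[7.5,-5.5,-5.75],"spin":1.6},{"claw":-1,"xyz":[9.4,-6.9,-5.75],"spin":2},{"claw":-1,"xyz":[11.3,-8.3,-5.75],"spin":2.29},{"claw":-1,"xyz":[13,-9.6,-5.2],"spin":2.29},{"claw":-1,"xyz":[13.74,-10.14,-4],"spin":2.29}]}'
python3 go.py .6369 .0867 .0285 2.3
```

```text
t: 5.15
tool_pos: [0.6388, 0.0907, 0.107]
tool_rot: [[0.999, 0.043, 0.006], [0.043, -0.999, 0.0], [0.006, 0.0, -1.0]]
ft_force: [0.2, -0.7, -0.6]
width: 0.0468
gripper_force: 62.2
t 5.15 pos [0.6388 0.0907 0.107 ] phi 2.46 w 0.0468 F [ 0.2 -0.7 -0.6] grip 62.2
(np.float64(0.6369), np.float64(0.0867), np.float64(0.0285), np.float64(2.3)) -> [-0.1   0.16  3.14] spin 0.02
```

```bash
python3 -m jog '{"commands":[{"claw":-1,"xyz":[0,0,1],"spin":0},{"claw":-1,"xyz":[0,0,2],"spin":0},{"claw":-1,"xyz":[0,0,2.6],"spin":0},{"claw":-1,"xyz":[0,0,2.9],"spin":0},{"claw":-1,"xyz":[0,0,3.0],"spin":0},{"claw":-1,"xyz":[0,0,3.07],"spin":0},{"claw":-1,"xyz":[0,0,3.12],"spin":0},{"claw":-1,"xyz":[0,0,3.12],"spin":0},{"claw":-1,"xyz":[0,0,3.12],"spin":0},{"claw":-1,"xyz":[0,0,3.12],"spin":0}]}'
python3 go.py .6369 .0867 .0275 2.3
python3 - <<'E'
from h import *
for n in('side','top'):
    p=vision.capture(n)
    if n=='side': cv2.imwrite('pics/side2.png',cv2.resize(p['frame'][120:300,130:370],None,fx=3,fy=3,interpolation=cv2.INTER_CUBIC))
    for r in models.trace(p,'cup_3'):
        m=np.median(cloud(p,r['pixels']),0);print(n,r['confidence'],r['bbox'],np.round(m,3),r['pixels'].sum())
        if m[0]>.52:
            for z in (.0215,): print(fit([(p,r['pixels'])],'cup_3',(.637,.087,.04),z))
E
```

```text
t: 6.4
tool_pos: [0.6366, 0.0876, 0.0274]
tool_rot: [[0.999, 0.04, 0.001], [0.04, -0.999, -0.0], [0.001, 0.0, -1.0]]
ft_force: [-1.4, 0.3, 4.9]
width: 0.0466
gripper_force: 62.6
t 6.4 pos [0.6366 0.0876 0.0274] phi 2.29 w 0.0466 F [-1.4  0.3  4.9] grip 62.6
(np.float64(0.6369), np.float64(0.0867), np.float64(0.0275), np.float64(2.3)) -> [ 0.01  0.04 -0.  ] spin -0.0
side 0.94 [339.8, 342.2, 22.1, 37.5] [0.222 0.371 0.022] 314
side 0.9 [263.2, 302.1, 43.5, 23.0] [0.445 0.288 0.021] 585
side 0.85 [283.3, 263.0, 36.8, 17.8] [0.426 0.148 0.022] 283
side 0.81 [290.5, 180.4, 30.2, 25.1] [ 0.46  -0.141  0.025] 550
side 0.73 [221.9, 226.8, 23.9, 19.5] [0.613 0.088 0.047] 199
(array([ 0.63080505,  0.08585708, -0.0093438 ]), np.float64(1.023154990639472))
side 0.67 [327.8, 292.0, 12.0, 35.7] [0.267 0.243 0.02 ] 261
top 0.81 [345.4, 198.1, 29.7, 43.9] [ 0.462 -0.153  0.008] 624
top 0.67 [182.7, 202.5, 20.6, 30.0] [0.453 0.291 0.008] 432
```

View pics/side2.png

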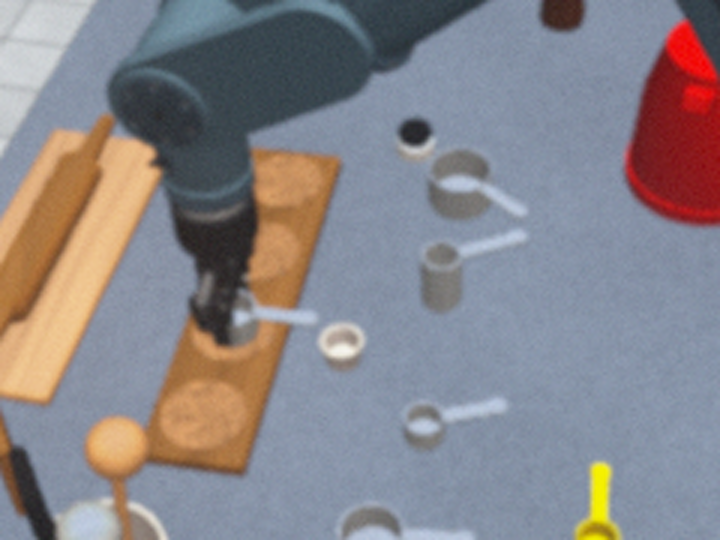

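Cup_3 rests on pad 2 (crop 225,330) with its handle pointing out over the front edge. I'll release it and rise towards cup_4.

```bash
python3 -m jog '{"commands":[{"claw":1,"xyz":[0,0,0],"spin":0},{"claw":1,"xyz":[0,0,0],"spin":0},{"claw":1,"xyz":[0,0,0],"spin":0},{"claw":1,"xyz":[0,0,-0.2],"spin":0},{"claw":1,"xyz":[0,0,-2],"spin":0},{"claw":1,"xyz":[0,0,-4],"spin":0},{"claw":1,"xyz":[-2,0,-5],"spin":0},{"claw":1,"xyz":[-4,-1,-5],"spin":-0.8},{"claw":1,"xyz":[-6,-2,-5],"spin":-1.5},{"claw":1,"xyz":[-8,-2.5,-4.5],"spin":-2.2}]}'
cat > look.py <<'E'
import sys
from h import *
from scipy.optimize import linear_sum_assignment
EX={}
for a in sys.argv[1:]:
    n,x,y,yaw,z=a.split(',');EX[n]=(float(x),float(y),float(yaw),float(z))
pics={n:vision.capture(n) for n in('top','side')}
cv2.imwrite('pics/last_top.png',pics['top']['frame']);cv2.imwrite('pics/last_side.png',pics['side']['frame'])
tr={(n,c):models.trace(pics[n],c) for n in pics for c in {('scoop' if e=='scoop' else 'cup_1') for e in EX}}
for e,(x,y,yaw,z) in EX.items():
    V=[];out=[]
    for n,p in pics.items():
        b=(0,0,560,420);best=(0,None);R=render(p,e,(x,y,yaw),z,b)>.5
        for r in tr[n,'scoop' if e=='scoop' else 'cup_1']:
            m=r['pixels'];i=(m&R).sum()/(m|R).sum()
            if i>best[0]:best=(i,m)
        if best[0]>.25:
            V.append((p,best[1]));q,c=fit(V[-1:],e,(x,y,yaw),z);out.append((n,np.round(q,4),round(float(c),3)))
    if len(V)==2:q,c=fit(V,e,(x,y,yaw),z);out.append(('both',np.round(q,4),round(float(c),3)))
    print(e,*out)
# pads
P=[]
for n,p in pics.items():
    c=[]
    for r in models.trace(p,'mark_1'):
        v,u=np.nonzero(r['pixels']);w=onplane(p,np.c_[u,v],.021);s=np.ptp(w,0)[:2]
        if min(s)>.07:c.append(w.mean(0)[:2])
    print('pads',n,np.round(sorted(c,key=lambda k:-k[1]),4).tolist())
E
python3 look.py cup_3,.637,.0875,.04,.021 cup_4,.436,.158,.42,0; python3 go.py .436 .158 .12 24 .436 .158 .004 24
```

```text
t: 7.85
tool_pos: [0.433, 0.1429, 0.1402]
tool_rot: [[0.91, 0.416, 0.003], [0.416, -0.91, 0.0], [0.003, 0.001, -1.0]]
ft_force: [-0.0, 0.6, 0.5]
width: 0.0855
gripper_force: 0.0
cup_3 ('top', array([0.6362, 0.0858, 0.0464]), 0.156) ('side', array([0.6345, 0.0884, 0.059 ]), 0.101) ('both', array([0.6352, 0.0867, 0.0434]), 0.15)
cup_4 ('top', array([0.4282, 0.1525, 1.43  ]), 0.73) ('side', array([0.4359, 0.1599, 0.4216]), 0.147) ('both', array([0.4358, 0.1568, 0.3656]), 0.494)
pads top [[0.6403, 0.0833], [0.6429, -0.0204], [0.6466, -0.1258]]
pads side [[0.6329, 0.194], [0.6405, -0.015], [0.6444, -0.1209]]
t 8.15 pos [0.4354 0.1419 0.1401] phi 24.24 w 0.0853 F [ 0.2  0.3 -0.4] grip 0.0
(np.float64(0.436), np.float64(0.158), np.float64(0.12), np.float64(24.0)) -> [ 0.28 -0.58  0.81] spin 0.02
(np.float64(0.436), np.float64(0.158), np.float64(0.004), np.float64(24.0)) -> [ 0.27 -0.58  5.45] spin 0.02
```

```bash
python3 -m jog '{"commands":[{"claw":1,"xyz":[0.27,-0.58,1.5],"spin":0},{"claw":1,"xyz":[0.27,-0.58,3.5],"spin":0},{"claw":1,"xyz":[0.27,-0.58,5],"spin":0},{"claw":1,"xyz":[0.27,-0.58,5.42],"spin":0},{"claw":-1,"xyz":[0.27,-0.58,5.42],"spin":0},{"claw":-1,"xyz":[0.27,-0.58,5.42],"spin":0},{"claw":-1,"xyz":[0.27,-0.58,5.42],"spin":0},{"claw":-1,"xyz":[0.27,-0.58,5.42],"spin":0},{"claw":-1,"xyz":[0.27,-0.58,5.42],"spin":0},{"claw":-1,"xyz":[0.27,-0.58,5.42],"spin":0}]}'
python3 go.py .6326 .1915 .12 2.3 .6326 .1915 .0255 2.3
```

```text
t: 9.4
tool_pos: [0.4356, 0.1582, 0.0053]
tool_rot: [[0.911, 0.411, 0.004], [0.411, -0.911, 0.0], [0.004, 0.001, -1.0]]
ft_force: [-0.5, 0.3, 6.1]
width: 0.0353
gripper_force: 60.4
t 9.4 pos [0.4356 0.1582 0.0053] phi 24.3 w 0.0353 F [-0.5  0.3  6.1] grip 60.4
(np.float64(0.6326), np.float64(0.1915), np.float64(0.12), np.float64(2.3)) -> [ 7.74  2.03 -4.56] spin 2.2
(np.float64(0.6326), np.float64(0.1915), np.float64(0.0255), np.float64(2.3)) -> [ 7.73  2.03 -0.78] spin 2.2
```

```bash
python3 -m jog '{"commands":[{"claw":-1,"xyz":[0,0,-2],"spin":0.2},{"claw":-1,"xyz":[0.5,0.1,-4],"spin":0.6},{"claw":-1,"xyz":[2.5,0.65,-4.5],"spin":1},{"claw":-1,"xyz":[4.7,1.25,-4.5],"spin":1.5},{"claw":-1,"xyz":[6.8,1.8,-4.5],"spin":2},{"claw":-1,"xyz":[7.73,2.03,-4],"spin":2.2},{"claw":-1,"xyz":[7.73,2.03,-3],"spin":2.2},{"claw":-1,"xyz":[7.73,2.03,-2],"spin":2.2},{"claw":-1,"xyz":[7.73,2.03,-1.3],"spin":2.2},{"claw":-1,"xyz":[7.73,2.03,-1],"spin":2.2}]}'
python3 go.py .6326 .1915 .0265 2.3
```

```text
t: 10.65
tool_pos: [0.6303, 0.1913, 0.0278]
tool_rot: [[0.999, 0.04, -0.001], [0.04, -0.999, -0.0], [-0.001, 0.0, -1.0]]
ft_force: [0.7, -0.7, -1.1]
width: 0.0352
gripper_force: 60.2
t 10.65 pos [0.6303 0.1913 0.0278] phi 2.29 w 0.0352 F [ 0.7 -0.7 -1.1] grip 60.2
(np.float64(0.6326), np.float64(0.1915), np.float64(0.0265), np.float64(2.3)) -> [ 0.09 -0.01  0.05] spin -0.0
```

```bash
python3 -m jog '{"commands":[{"claw":-1,"xyz":[0.04,0,0.05],"spin":0},{"claw":-1,"xyz":[0.04,0,0.07],"spin":0},{"claw":1,"xyz":[0.04,0,0.07],"spin":0},{"claw":1,"xyz":[0.04,0,0.07],"spin":0},{"claw":1,"xyz":[0.04,0,0.07],"spin":0},{"claw":1,"xyz":[0.04,0,-0.2],"spin":0},{"claw":1,"xyz":[0.04,0,-2.5],"spin":0},{"claw":1,"xyz":[-1,-1,-4.5],"spin":0},{"claw":1,"xyz":[-3,-2.5,-4.5],"spin":-0.2},{"claw":1,"xyz":[-5,-4,-4],"spin":-0.39}]}'
python3 look.py cup_3,.637,.0875,.04,.021 cup_4,.6326,.1915,.04,.021 cup_2,.4512,.2915,.108,0; python3 go.py .4512 .2915 .12 6.2 .4512 .2915 .005 6.2
```

```text
t: 11.9
tool_pos: [0.5033, 0.2867, 0.1314]
tool_rot: [[0.994, 0.108, 0.005], [0.108, -0.994, 0.002], [0.005, -0.001, -1.0]]
ft_force: [-0.4, 0.7, 0.3]
width: 0.0854
gripper_force: 0.0
cup_3 ('top', array([0.6384, 0.086 , 0.054 ]), 0.148) ('side', array([0.6356, 0.0882, 0.1239]), 0.757) ('both', array([0.6367, 0.0865, 0.0536]), 0.462)
cup_4 ('top', array([0.6323, 0.1897, 0.0487]), 0.122) ('side', array([0.6309, 0.1915, 0.0048]), 0.151) ('both', array([0.6317, 0.1905, 0.021 ]), 0.171)
cup_2 ('side', array([0.4511, 0.2929, 0.1038]), 0.247)
pads top [[0.636, 0.1884], [0.6378, 0.0799], [0.6423, -0.0213], [0.6469, -0.1251]]
pads side [[0.6316, 0.2047]]
t 12.2 pos [0.5043 0.2854 0.1297] phi 6.17 w 0.0852 F [0.5 0.4 0.7] grip 0.0
(np.float64(0.4512), np.float64(0.2915), np.float64(0.12), np.float64(6.2)) -> [-2.09 -0.47  0.38] spin -0.0
(np.float64(0.4512), np.float64(0.2915), np.float64(0.005), np.float64(6.2)) -> [-2.1  -0.47  4.98] spin -0.0
```

```bash
python3 -m jog '{"commands":[{"claw":1,"xyz":[-2.1,-0.47,0],"spin":0},{"claw":1,"xyz":[-2.1,-0.47,1.5],"spin":0},{"claw":1,"xyz":[-2.1,-0.47,3.5],"spin":0},{"claw":1,"xyz":[-2.1,-0.47,4.7],"spin":0},{"claw":1,"xyz":[-2.1,-0.47,4.95],"spin":0},{"claw":-1,"xyz":[-2.1,-0.47,4.95],"spin":0},{"claw":-1,"xyz":[-2.1,-0.47,4.95],"spin":0},{"claw":-1,"xyz":[-2.1,-0.47,4.95],"spin":0},{"claw":-1,"xyz":[-2.1,-0.47,4.95],"spin":0},{"claw":-1,"xyz":[-2.1,-0.47,4.95],"spin":0}]}'
python3 go.py .6411 -.0183 .15 2.3 .6411 -.0183 .0265 2.3
```

```text
t: 13.45
tool_pos: [0.4515, 0.292, 0.007]
tool_rot: [[0.994, 0.108, 0.004], [0.108, -0.994, 0.001], [0.004, -0.001, -1.0]]
ft_force: [0.9, -1.0, 6.2]
width: 0.0574
gripper_force: 64.5
t 13.45 pos [0.4515 0.292  0.007 ] phi 6.19 w 0.0574 F [ 0.9 -1.   6.2] grip 64.5
(np.float64(0.6411), np.float64(-0.0183), np.float64(0.15), np.float64(2.3)) -> [ 6.22 13.16 -5.7 ] spin 0.39
(np.float64(0.6411), np.float64(-0.0183), np.float64(0.0265), np.float64(2.3)) -> [ 6.2  13.16 -0.76] spin 0.39
```

```bash
python3 -m jog '{"commands":[{"claw":-1,"xyz":[0,0,-2],"spin":0},{"claw":-1,"xyz":[0.2,0.5,-4.2],"spin":0},{"claw":-1,"xyz":[1,2.2,-5.6],"spin":0.1},{"claw":-1,"xyz":[2,4.2,-5.7],"spin":0.2},{"claw":-1,"xyz":[2.95,6.3,-5.7],"spin":0.39},{"claw":-1,"xyz":[3.95,8.4,-5.7],"spin":0.39},{"claw":-1,"xyz":[4.95,10.5,-5.7],"spin":0.39},{"claw":-1,"xyz":[5.8,12.3,-5.5],"spin":0.39},{"claw":-1,"xyz":[6.2,13.16,-4],"spin":0.39},{"claw":-1,"xyz":[6.2,13.16,-2.5],"spin":0.39}]}'
python3 go.py .6411 -.0183 .028 2.3
```

```text
t: 14.7
tool_pos: [0.6406, -0.0212, 0.0676]
tool_rot: [[0.999, 0.037, 0.003], [0.037, -0.999, -0.001], [0.003, 0.001, -1.0]]
ft_force: [-0.1, 0.2, -1.8]
width: 0.0572
gripper_force: 64.8
t 14.7 pos [ 0.6406 -0.0212  0.0676] phi 2.14 w 0.0572 F [-0.1  0.2 -1.8] grip 64.8
(np.float64(0.6411), np.float64(-0.0183), np.float64(0.028), np.float64(2.3)) -> [ 0.02 -0.12  1.58] spin -0.02
```

```bash
python3 -m jog '{"commands":[{"claw":-1,"xyz":[0,0,1.2],"spin":0},{"claw":-1,"xyz":[0,0,1.55],"spin":0},{"claw":-1,"xyz":[0,0,1.64],"spin":0},{"claw":-1,"xyz":[0,0,1.64],"spin":0},{"claw":1,"xyz":[0,0,1.64],"spin":0},{"claw":1,"xyz":[0,0,1.64],"spin":0},{"claw":1,"xyz":[0,0,1.64],"spin":0},{"claw":1,"xyz":[0,0,1.2],"spin":0},{"claw":1,"xyz":[0,0,-1],"spin":0},{"claw":1,"xyz":[-1,0.7,-3],"spin":0.5}]}'
python3 -m jog '{"commands":[{"claw":1,"xyz":[-1.5,1,0],"spin":0.8},{"claw":1,"xyz":[-3,2,0],"spin":1.6},{"claw":1,"xyz":[-4.5,3.2,0],"spin":2.4},{"claw":1,"xyz":[-5.8,4.9,0],"spin":3.2},{"claw":1,"xyz":[-5.8,4.9,0],"spin":3.2},{"claw":1,"xyz":[-5.8,4.9,0],"spin":3.2},{"claw":1,"xyz":[-5.8,4.9,0],"spin":3.2},{"claw":1,"xyz":[-5.8,4.9,0],"spin":3.2},{"claw":1,"xyz":[-5.8,4.9,0],"spin":3.2},{"claw":1,"xyz":[-5.8,4.9,0],"spin":3.2}]}'
python3 look.py cup_3,.637,.0875,.04,.021 cup_4,.6326,.1915,.04,.021 cup_2,.6411,-.0183,.04,.021; python3 go.py .4645 -.154 .12 -34.7 .4645 -.154 .005 -34.7
```

```text
t: 15.95
tool_pos: [0.6158, -0.0368, 0.1448]
tool_rot: [[0.999, -0.047, 0.002], [-0.047, -0.999, -0.0], [0.002, 0.0, -1.0]]
ft_force: [0.4, -0.6, 0.3]
width: 0.0855
gripper_force: 0.0
t: 17.2
tool_pos: [0.4643, -0.1524, 0.1424]
tool_rot: [[0.823, -0.569, -0.0], [-0.569, -0.823, 0.0], [-0.0, 0.0, -1.0]]
ft_force: [0.5, -0.3, -0.4]
width: 0.0853
gripper_force: 0.0
cup_3 ('top', array([0.6371, 0.0858, 0.0472]), 0.076) ('side', array([0.6352, 0.0862, 0.0038]), 0.133) ('both', array([0.6362, 0.0857, 0.029 ]), 0.13)
cup_4 ('top', array([0.6318, 0.1916, 0.0715]), 0.324) ('side', array([0.6301, 0.192 , 0.0092]), 0.096) ('both', array([0.6303, 0.1923, 0.0657]), 0.237)
cup_2 ('top', array([ 0.6419, -0.0209,  0.0382]), 0.062)
pads top [[0.6349, 0.1884], [0.6335, 0.08], [0.6509, -0.1225]]
pads side [[0.6293, 0.2029]]
t 17.5 pos [ 0.4642 -0.1528  0.1425] phi -34.71 w 0.0853 F [-0.7 -0.4 -0.1] grip 0.0
(np.float64(0.4645), np.float64(-0.154), np.float64(0.12), np.float64(-34.7)) -> [0.04 0.03 0.9 ] spin -0.0
(np.float64(0.4645), np.float64(-0.154), np.float64(0.005), np.float64(-34.7)) -> [0.04 0.03 5.5 ] spin -0.0
```

```bash
python3 -m jog '{"commands":[{"claw":1,"xyz":[0.04,0.03,1.5],"spin":0},{"claw":1,"xyz":[0.04,0.03,3.5],"spin":0},{"claw":1,"xyz":[0.04,0.03,5],"spin":0},{"claw":1,"xyz":[0.04,0.03,5.5],"spin":0},{"claw":1,"xyz":[0.04,0.03,5.5],"spin":0},{"claw":-1,"xyz":[0.04,0.03,5.5],"spin":0},{"claw":-1,"xyz":[0.04,0.03,5.5],"spin":0},{"claw":-1,"xyz":[0.04,0.03,5.5],"spin":0},{"claw":-1,"xyz":[0.04,0.03,5.5],"spin":0},{"claw":-1,"xyz":[0.04,0.03,5.5],"spin":0}]}'
python3 go.py .6454 -.1231 .15 2.3 .6454 -.1231 .0265 2.3
```

```text
t: 18.75
tool_pos: [0.4659, -0.1548, 0.0073]
tool_rot: [[0.822, -0.569, 0.003], [-0.569, -0.822, -0.002], [0.003, 0.0, -1.0]]
ft_force: [-2.8, 1.0, 5.1]
width: 0.0674
gripper_force: 66.9
t 18.75 pos [ 0.4659 -0.1548  0.0073] phi -34.7 w 0.0674 F [-2.8  1.   5.1] grip 66.9
(np.float64(0.6454), np.float64(-0.1231), np.float64(0.15), np.float64(2.3)) -> [ 5.2  -5.13 -5.69] spin -3.7
(np.float64(0.6454), np.float64(-0.1231), np.float64(0.0265), np.float64(2.3)) -> [ 5.18 -5.13 -0.75] spin -3.7
```

```bash
python3 -m jog '{"commands":[{"claw":-1,"xyz":[0,0,-2],"spin":0},{"claw":-1,"xyz":[0.2,-0.2,-4],"spin":-0.6},{"claw":-1,"xyz":[1.2,-1.2,-4.8],"spin":-1.3},{"claw":-1,"xyz":[2.6,-2.5,-4.8],"spin":-2.1},{"claw":-1,"xyz":[3.9,-3.8,-4.8],"spin":-2.9},{"claw":-1,"xyz":[4.9,-4.8,-4.8],"spin":-3.7},{"claw":-1,"xyz":[5.22,-5.13,-4.6],"spin":-3.7},{"claw":-1,"xyz":[5.22,-5.13,-3.5],"spin":-3.7},{"claw":-1,"xyz":[5.22,-5.13,-2.2],"spin":-3.7},{"claw":-1,"xyz":[5.22,-5.13,-1.4],"spin":-3.7}]}'
python3 go.py .6454 -.1231 .0275 2.3
```

```text
t: 20.0
tool_pos: [0.6434, -0.1227, 0.0386]
tool_rot: [[0.999, 0.038, -0.002], [0.038, -0.999, 0.001], [-0.002, -0.001, -1.0]]
ft_force: [0.1, -0.2, -1.3]
width: 0.0678
gripper_force: 68.6
t 20.0 pos [ 0.6434 -0.1227  0.0386] phi 2.17 w 0.0678 F [ 0.1 -0.2 -1.3] grip 68.6
(np.float64(0.6454), np.float64(-0.1231), np.float64(0.0275), np.float64(2.3)) -> [0.08 0.02 0.44] spin -0.01
```

```bash
python3 -m jog '{"commands":[{"claw":-1,"xyz":[0.03,0,0.35],"spin":0},{"claw":-1,"xyz":[0.03,0,0.5],"spin":0},{"claw":-1,"xyz":[0.03,0,0.55],"spin":0},{"claw":-1,"xyz":[0.03,0,0.55],"spin":0},{"claw":1,"xyz":[0.03,0,0.55],"spin":0},{"claw":1,"xyz":[0.03,0,0.55],"spin":0},{"claw":1,"xyz":[0.03,0,0.55],"spin":0},{"claw":1,"xyz":[0.03,0,0],"spin":0},{"claw":1,"xyz":[0.03,0,-2],"spin":0},{"claw":1,"xyz":[-0.5,0,-4.2],"spin":0}]}'
python3 -m jog '{"commands":[{"claw":1,"xyz":[-1,-1,-0.3],"spin":-0.5},{"claw":1,"xyz":[-2.5,-2,-0.3],"spin":-1.3},{"claw":1,"xyz":[-4,-3,-0.3],"spin":-2.1},{"claw":1,"xyz":[-5.6,-4,-0.3],"spin":-2.9},{"claw":1,"xyz":[-6.9,-4.8,-0.3],"spin":-2.94},{"claw":1,"xyz":[-6.9,-4.8,-0.3],"spin":-2.94},{"claw":1,"xyz":[-6.9,-4.8,-0.3],"spin":-2.94},{"claw":1,"xyz":[-6.9,-4.8,-0.3],"spin":-2.94},{"claw":1,"xyz":[-6.9,-4.8,-0.3],"spin":-2.94},{"claw":1,"xyz":[-6.9,-4.8,-0.3],"spin":-2.94}]}'
python3 look.py cup_1,.6454,-.1231,.04,.021 cup_2,.6411,-.0183,.04,.021 scoop,.455,-.0105,.55,0; python3 go.py .455 -.0105 .14 31.7 .455 -.0105 .039 31.7
```

```text
t: 21.25
tool_pos: [0.6324, -0.1233, 0.1465]
tool_rot: [[0.999, 0.04, -0.0], [0.04, -0.999, 0.0], [-0.0, -0.0, -1.0]]
ft_force: [0.3, 0.0, 0.9]
width: 0.0857
gripper_force: 0.0
t: 22.5
tool_pos: [0.4555, -0.0106, 0.1524]
tool_rot: [[0.851, 0.525, -0.0], [0.525, -0.851, 0.0], [-0.0, -0.0, -1.0]]
ft_force: [-0.3, 0.1, -0.6]
width: 0.0854
gripper_force: 0.0
cup_1 ('top', array([ 0.6465, -0.1271,  0.0199]), 0.31)
cup_2 ('top', array([ 0.6438, -0.0201,  0.0439]), 1.337) ('side', array([ 0.6373, -0.0179,  0.0315]), 0.122) ('both', array([ 0.6424, -0.0201, -0.0117]), 0.788)
scoop ('top', array([ 0.4461, -0.0133, -0.0348]), 0.661) ('side', array([ 0.4549, -0.0086,  0.5425]), 0.083) ('both', array([ 0.4547, -0.0116,  0.4992]), 0.477)
pads top [[0.6353, 0.1884]]
pads side [[0.6332, 0.2058], [0.7083, -0.4935]]
t 22.9 pos [ 0.4553 -0.0103  0.1525] phi 31.7 w 0.0853 F [ 0.8 -0.2 -0.5] grip 0.0
(np.float64(0.455), np.float64(-0.0105), np.float64(0.14), np.float64(31.7)) -> [-0.01  0.    0.5 ] spin -0.0
(np.float64(0.455), np.float64(-0.0105), np.float64(0.039), np.float64(31.7)) -> [-0.01  0.    4.54] spin -0.0
```

```bash
python3 -m jog '{"commands":[{"claw":1,"xyz":[0,0,1.5],"spin":0},{"claw":1,"xyz":[0,0,3],"spin":0},{"claw":1,"xyz":[0,0,4.2],"spin":0},{"claw":1,"xyz":[0,0,4.57],"spin":0},{"claw":-1,"xyz":[0,0,4.57],"spin":0},{"claw":-1,"xyz":[0,0,4.57],"spin":0},{"claw":-1,"xyz":[0,0,4.57],"spin":0},{"claw":-1,"xyz":[0,0,4.57],"spin":0},{"claw":-1,"xyz":[0,0,4.57],"spin":0},{"claw":-1,"xyz":[0,0,4.57],"spin":0}]}'
python3 -m jog '{"commands":[{"claw":-1,"xyz":[0,0,0],"spin":0},{"claw":-1,"xyz":[0,0,-1],"spin":0},{"claw":-1,"xyz":[0,0,-2.5],"spin":0},{"claw":-1,"xyz":[0,0,-4.5],"spin":0},{"claw":-1,"xyz":[0,0,-5.5],"spin":-0.5},{"claw":-1,"xyz":[0,0,-5.5],"spin":-1.2},{"claw":-1,"xyz":[0,0,-5.5],"spin":-2},{"claw":-1,"xyz":[0,0,-5.5],"spin":-2.5},{"claw":-1,"xyz":[0,0,-5.5],"spin":-2.5},{"claw":-1,"xyz":[0,0,-5.5],"spin":-2.5}]}'
python3 go.py .6454 -.1231 .17 92.3
python3 - <<'E'
from h import *
p=vision.capture('side');cv2.imwrite('pics/side3.png',cv2.resize(p['frame'][80:280,170:370],None,fx=3,fy=3,interpolation=cv2.INTER_CUBIC))
E
python3 look.py cup_1,.6454,-.1231,.04,.021 cup_2,.6411,-.0183,.04,.021
```

```text
t: 24.15
tool_pos: [0.4565, -0.0105, 0.0399]
tool_rot: [[0.851, 0.525, 0.003], [0.525, -0.851, -0.001], [0.002, 0.002, -1.0]]
ft_force: [-1.6, 1.8, 5.6]
width: 0.0389
gripper_force: 59.5
t: 25.4
tool_pos: [0.4553, -0.0104, 0.1762]
tool_rot: [[0.551, 0.835, 0.001], [0.835, -0.551, -0.0], [0.0, 0.001, -1.0]]
ft_force: [0.1, 0.0, -0.3]
width: 0.0385
gripper_force: 60.5
t 25.4 pos [ 0.4553 -0.0104  0.1762] phi 56.6 w 0.0385 F [ 0.1  0.  -0.3] grip 60.5
(np.float64(0.6454), np.float64(-0.1231), np.float64(0.17), np.float64(92.3)) -> [0.42 8.83 0.25] spin -3.57
cup_1 ('top', array([ 0.6468, -0.1258,  0.0543]), 0.365) ('side', array([ 0.6425, -0.1238,  0.0092]), 0.097) ('both', array([ 0.645 , -0.1256,  0.0445]), 0.271)
cup_2 ('side', array([ 0.6386, -0.0188,  0.0081]), 0.174)
pads top [[0.6347, 0.1895]]
pads side [[0.6319, 0.2026]]
```

View pics/side3.png

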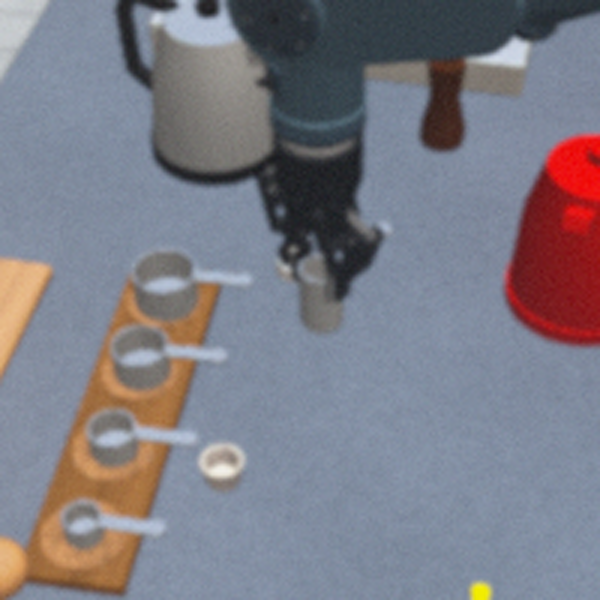

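The four cups stand in order on the pads with their handles over the front edge, and the scoop hangs upright at crop (320,295). I'll carry it over cup_1 and turn it.

```bash
python3 -m jog '{"commands":[{"claw":-1,"xyz":[0.05,1.2,0],"spin":-0.6},{"claw":-1,"xyz":[0.1,3,0],"spin":-1.3},{"claw":-1,"xyz":[0.2,4.9,0],"spin":-2},{"claw":-1,"xyz":[0.3,6.8,0],"spin":-2.8},{"claw":-1,"xyz":[0.4,8.3,0],"spin":-3.5},{"claw":-1,"xyz":[0.43,8.83,0],"spin":-3.5},{"claw":-1,"xyz":[0.43,8.83,1],"spin":-3.5},{"claw":-1,"xyz":[0.43,8.83,1.6],"spin":-3.5},{"claw":-1,"xyz":[0.43,8.83,1.6],"spin":-3.5},{"claw":-1,"xyz":[0.43,8.83,1.6],"spin":-3.5}]}'
python3 go.py .645 -.124 .065 91.5
python3 - <<'E'
from h import *
p=vision.capture('side');cv2.imwrite('pics/side4.png',cv2.resize(p['frame'][80:230,170:320],None,fx=4,fy=4,interpolation=cv2.INTER_CUBIC))
E
```

```text
t: 27.0
tool_pos: [0.6458, -0.1224, 0.1366]
tool_rot: [[-0.029, 1.0, 0.001], [1.0, 0.029, -0.0], [-0.0, 0.001, -1.0]]
ft_force: [0.5, 0.4, -0.9]
width: 0.0386
gripper_force: 60.5
t 27.0 pos [ 0.6458 -0.1224  0.1366] phi 91.68 w 0.0386 F [ 0.5  0.4 -0.9] grip 60.5
(np.float64(0.645), np.float64(-0.124), np.float64(0.065), np.float64(91.5)) -> [-0.06 -0.04  2.86] spin 0.02
```

View pics/side4.png

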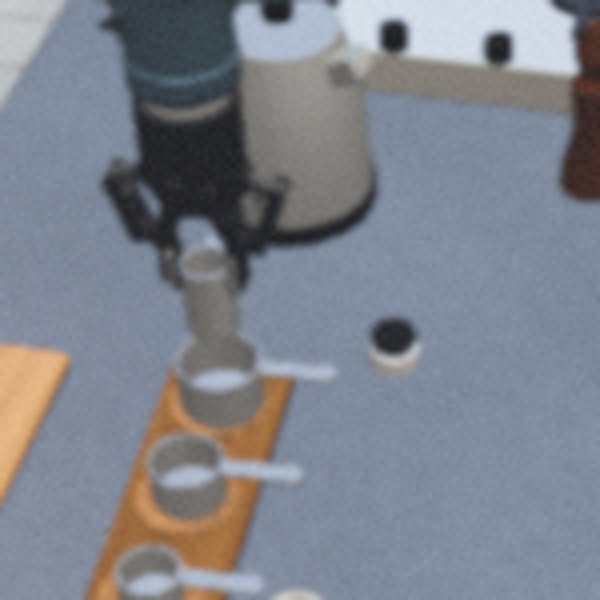

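The scoop is upright over cup_1 at crop (213,290), with its handle pointing back towards the kettle. I'll lower it in.

```bash
python3 -m jog '{"commands":[{"claw":-1,"xyz":[-0.06,-0.04,0.3],"spin":0},{"claw":-1,"xyz":[-0.06,-0.04,0.9],"spin":0},{"claw":-1,"xyz":[-0.06,-0.04,1.5],"spin":0},{"claw":-1,"xyz":[-0.06,-0.04,2.0],"spin":0},{"claw":-1,"xyz":[-0.06,-0.04,2.4],"spin":0},{"claw":-1,"xyz":[-0.06,-0.04,2.6],"spin":0},{"claw":-1,"xyz":[-0.06,-0.04,2.7],"spin":0},{"claw":-1,"xyz":[-0.06,-0.04,2.76],"spin":0},{"claw":-1,"xyz":[-0.06,-0.04,2.76],"spin":0},{"claw":-1,"xyz":[-0.06,-0.04,2.76],"spin":0}]}'
python3 go.py .645 -.124 .065 91.5
python3 - <<'E'
from h import *
p=vision.capture('side');cv2.imwrite('pics/side5.png',cv2.resize(p['frame'][110:210,190:290],None,fx=5,fy=5,interpolation=cv2.INTER_CUBIC))
E
```

```text
t: 28.3
tool_pos: [0.6449, -0.1242, 0.0672]
tool_rot: [[-0.03, 1.0, 0.001], [1.0, 0.03, -0.0], [-0.0, 0.001, -1.0]]
ft_force: [0.8, 0.3, -1.4]
width: 0.0386
gripper_force: 60.5
t 28.3 pos [ 0.6449 -0.1242  0.0672] phi 91.69 w 0.0386 F [ 0.8  0.3 -1.4] grip 60.5
(np.float64(0.645), np.float64(-0.124), np.float64(0.065), np.float64(91.5)) -> [0.01 0.   0.09] spin 0.02
```

View pics/side5.png

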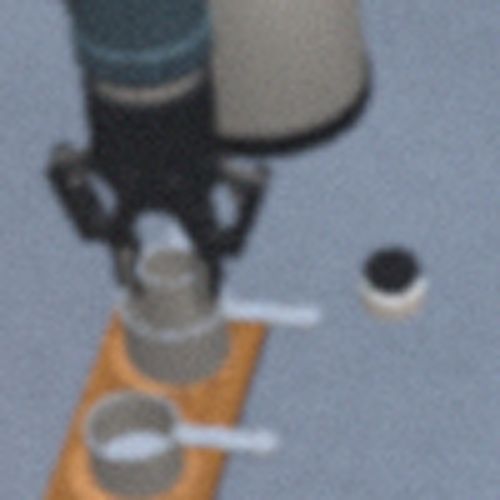

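The scoop is inside cup_1 and centred (crop 172,270), about 2 mm above the floor. I'll ease it down, release and rise straight up.

```bash
python3 -m jog '{"commands":[{"claw":-1,"xyz":[0,0,0.04],"spin":0},{"claw":-1,"xyz":[0,0,0.08],"spin":0},{"claw":-1,"xyz":[0,0,0.1],"spin":0},{"claw":-1,"xyz":[0,0,0.1],"spin":0},{"claw":1,"xyz":[0,0,0.1],"spin":0},{"claw":1,"xyz":[0,0,0.1],"spin":0},{"claw":1,"xyz":[0,0,0.1],"spin":0},{"claw":1,"xyz":[0,0,0.1],"spin":0},{"claw":1,"xyz":[0,0,-1],"spin":0},{"claw":1,"xyz":[0,0,-3],"spin":0}]}'
python3 -m jog '{"commands":[{"claw":1,"xyz":[0,0,-2],"spin":0},{"claw":1,"xyz":[-0.5,-2,-2.5],"spin":0},{"claw":1,"xyz":[0,-4,-2.5],"spin":0},{"claw":1,"xyz":[0,-6,-2.5],"spin":0},{"claw":1,"xyz":[0,-8,-2.5],"spin":0},{"claw":1,"xyz":[0,-10,-2.5],"spin":0},{"claw":1,"xyz":[0,-10,-2.5],"spin":0},{"claw":1,"xyz":[0,-10,-2.5],"spin":0},{"claw":1,"xyz":[0,-10,-2.5],"spin":0},{"claw":1,"xyz":[0,-10,-2.5],"spin":0}]}'
python3 look.py cup_1,.6454,-.1231,.04,.021 cup_2,.6411,-.0183,.04,.021 cup_3,.637,.0875,.04,.021 cup_4,.6326,.1915,.04,.021 scoop,.645,-.124,1.6,.025
python3 -c "
import cv2,numpy as np
a=cv2.imread('pics/last_top.png')[60:200,170:370];b=cv2.imread('pics/last_side.png')[110:290,150:350]
cv2.imwrite('pics/fin.png',np.hstack([cv2.resize(a,(400,400)),cv2.resize(b,(400,400))]))"
```

```text
t: 29.6
tool_pos: [0.6428, -0.1235, 0.1399]
tool_rot: [[-0.029, 1.0, -0.005], [1.0, 0.029, 0.002], [0.002, -0.005, -1.0]]
ft_force: [-0.3, -0.7, 1.0]
width: 0.0852
gripper_force: 0.0
t: 30.85
tool_pos: [0.3955, -0.1315, 0.2042]
tool_rot: [[-0.03, 1.0, -0.0], [1.0, 0.03, 0.0], [0.0, -0.0, -1.0]]
ft_force: [0.8, -0.1, -0.1]
width: 0.0853
gripper_force: 0.0
cup_1 ('top', array([ 0.6462, -0.1262,  0.0388]), 1.151) ('side', array([ 0.6431, -0.1208,  0.055 ]), 0.654) ('both', array([ 0.6445, -0.1243,  0.0649]), 0.94)
cup_2 ('top', array([ 0.6407, -0.0214,  0.0438]), 0.123) ('side', array([ 0.6406, -0.0217, -0.0921]), 0.263) ('both', array([ 0.6407, -0.0214,  0.0387]), 0.202)
cup_3 ('top', array([0.6363, 0.0855, 0.0464]), 0.131) ('side', array([0.6354, 0.088 , 0.0345]), 0.093) ('both', array([0.6358, 0.0866, 0.0426]), 0.14)
cup_4 ('top', array([ 0.6336,  0.1885, -0.0013]), 0.269) ('side', array([0.6308, 0.1922, 0.0182]), 0.109) ('both', array([0.6317, 0.1906, 0.0258]), 0.223)
scoop ('side', array([ 0.6426, -0.1322,  1.5637]), 0.396)
pads top [[0.6382, 0.0831]]
pads side [[0.6325, 0.2049], [0.7038, -0.5076]]
```

View pics/fin.png

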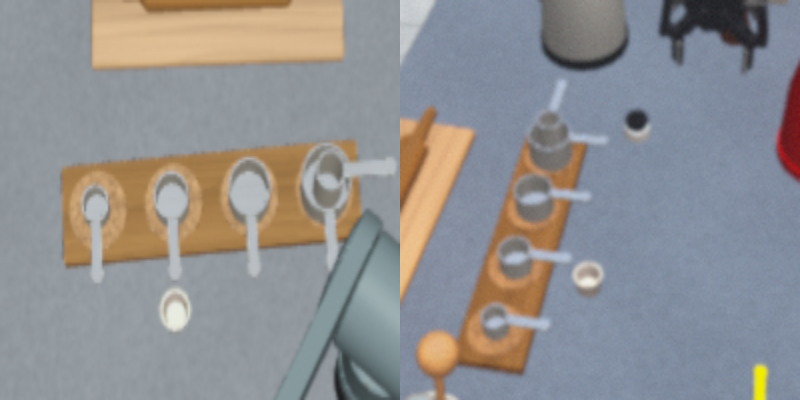

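All four cups are centred on their pads (left half, from (97,205) to (325,180)) with their handles over the front edge. The scoop stands in cup_1 with its handle towards the kettle. I'll hand in.

```bash
python3 -c "
from workcell import manip
print(manip.hand_in())"
```

```text
the job is handed in; nothing more can be done
None
```

The job is handed in: the four cups stand in size order on the pads, biggest nearest the kettle, with their handles over the front edge, and the scoop is upright inside the biggest cup with its handle towards the kettle (about 31 s of the 131 s used; the verdict was not reported back).

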